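Sort the firelighter bench into its trays

TASK

Tidy the bench: stand the two stick bundles in the grey crate, the two empty bobbins in the dark wooden tray and the steel punch in the yellow bin, all upright on the tray floor, only one thing to a bay. Set each one down rather than dropping it, and leave the cup and the glue jar where they are.

Things in the scene. Friction and masses are not known exactly. Their poses are not given: they have to be found in the camera images.
- bundle_kraft: Loose bundle of thin light wooden sticks, a round upright block 44 mm across and 70 mm tall, 55 g, with a grey-brown paper band glued round its middle; stands on the bench. Origin: centre of its underside, z up along it. Its top shows plain light stick ends only.
- bundle_blue: Loose bundle of thin light wooden sticks, a round upright block 44 mm across and 70 mm tall, 55 g, with a blue paper band glued round its middle; stands on the bench. Origin: centre of its underside, z up along it. Its seven middle sticks are dyed blue, seen from above as a blue spot.
- bobbin_red: Loose empty wooden thread bobbin, 65 mm tall, 45 g, standing upright: lower flange 46 mm across and 10 mm thick, core 22 mm across, top flange 42 mm across and 14 mm thick (from 51 to 65 mm up), painted red, with a dark hole in the middle. Grip it round the top flange. Origin: centre of its underside, z up along it.
- bobbin_green: Loose empty wooden thread bobbin, 65 mm tall, 45 g, standing upright: lower flange 46 mm across and 10 mm thick, core 22 mm across, top flange 42 mm across and 14 mm thick (from 51 to 65 mm up), painted green, with a dark hole in the middle. Grip it round the top flange. Origin: centre of its underside, z up along it.
- punch: Loose bright steel press punch, 340 g, standing upright: round foot 42 mm across and 16 mm thick, round stem 24 mm across rising from it to 70 mm. Grip it by the stem. Origin: centre of its underside, z up along it.
- grey_crate: Low grey plastic crate for the stick bundles, fixed to the bench, 86 mm along its x and 168 mm along its y, 30 mm high, open on top: floor 5 mm thick, outer walls 5 mm thick, split by a 6 mm wall across the middle into two square bays of 76 by 76 mm, centred 41 mm to either side of the origin along its y (at y = +41 and -41 mm). Origin: centre of its underside; z up; it may be turned about z by up to 0.3 rad.
- dark_tray: Low dark brown wooden tray for the bobbins, fixed to the bench, 86 mm along its x and 168 mm along its y, 30 mm high, open on top: floor 5 mm thick, outer walls 5 mm thick, split by a 6 mm wall across the middle into two square bays of 76 by 76 mm, centred 41 mm to either side of the origin along its y (at y = +41 and -41 mm). Origin: centre of its underside; z up; it may be turned about z by up to 0.3 rad.
- yellow_bin: Low yellow plastic bin for the punch, fixed to the bench, 86 mm along its x and 86 mm along its y, 30 mm high, open on top: floor 5 mm thick, outer walls 5 mm thick, a single square bay of 76 by 76 mm, centred on the origin. Origin: centre of its underside; z up; it may be turned about z by up to 0.3 rad.
- cup: Bystander: loose white ceramic cup, 72 mm across the rim and 75 mm tall, beyond the trays. Origin: centre of its underside.
- glue_jar: Bystander: loose amber glass glue jar with a black cap, 56 mm across and 70 mm tall, beyond the trays. Origin: centre of its underside.
Mind the look-alikes: they are no part of the job. What is shaped like the bobbin_red but pink is not meant.

How it is judged (in metres and radians):
At the end, for the whole second after the job is handed in: Bundles in the grey crate, bobbins in the dark tray, one to a bay, punch in the yellow bin: each underside within 20 mm of its bay's centre along the tray's x and y and 1 to 10 mm above the tray's underside, upright within 0.12 rad, released, under 0.02 m/s ((((x of bundle_kraft in the frame of grey_crate between -0.02 and 0.02 m and y of bundle_kraft in the frame of grey_crate between 0.021 and 0.061 m and z of bundle_kraft in the frame of grey_crate between 0.001 and 0.01 m) and (x of bundle_blue in the frame of grey_crate between -0.02 and 0.02 m and y of bundle_blue in the frame of grey_crate between -0.061 and -0.021 m and z of bundle_blue in the frame of grey_crate between 0.001 and 0.01 m)) or ((x of bundle_kraft in the frame of grey_crate between -0.02 and 0.02 m and y of bundle_kraft in the frame of grey_crate between -0.061 and -0.021 m and z of bundle_kraft in the frame of grey_crate between 0.001 and 0.01 m) and (x of bundle_blue in the frame of grey_crate between -0.02 and 0.02 m and y of bundle_blue in the frame of grey_crate between 0.021 and 0.061 m and z of bundle_blue in the frame of grey_crate between 0.001 and 0.01 m))) and (((x of bobbin_red in the frame of dark_tray between -0.02 and 0.02 m and y of bobbin_red in the frame of dark_tray between 0.021 and 0.061 m and z of bobbin_red in the frame of dark_tray between 0.001 and 0.01 m) and (x of bobbin_green in the frame of dark_tray between -0.02 and 0.02 m and y of bobbin_green in the frame of dark_tray between -0.061 and -0.021 m and z of bobbin_green in the frame of dark_tray between 0.001 and 0.01 m)) or ((x of bobbin_red in the frame of dark_tray between -0.02 and 0.02 m and y of bobbin_red in the frame of dark_tray between -0.061 and -0.021 m and z of bobbin_red in the frame of dark_tray between 0.001 and 0.01 m) and (x of bobbin_green in the frame of dark_tray between -0.02 and 0.02 m and y of bobbin_green in the frame of dark_tray between 0.021 and 0.061 m and z of bobbin_green in the frame of dark_tray between 0.001 and 0.01 m))) and x of punch in the frame of yellow_bin between -0.02 and 0.02 m and y of punch in the frame of yellow_bin between -0.02 and 0.02 m and z of punch in the frame of yellow_bin between 0.001 and 0.01 m and angle between each of bundle_kraft, bundle_blue, bobbin_red, bobbin_green, punch's own z axis and vertical below 0.12 rad and linear speed of each of bundle_kraft, bundle_blue, bobbin_red, bobbin_green, punch below 0.02 m/s); the robot touches nothing.
It fails at once if the cup is shoved more than 30 mm or tipped (distance of cup from where it was at the start of the episode above 0.03 m or angle between cup's own z axis and vertical above 0.4 rad).
It fails at once if the glue jar is shoved more than 30 mm or tipped (distance of glue_jar from where it was at the start of the episode above 0.03 m or angle between glue_jar's own z axis and vertical above 0.4 rad).
It fails at once if a thing is dropped: it falls free at over 0.8 m/s (a drop of more than about 33 mm) ((linear speed of bundle_kraft above 0.8 m/s and contact force between the fingers and bundle_kraft below 0.05 N) or (linear speed of bundle_blue above 0.8 m/s and contact force between the fingers and bundle_blue below 0.05 N) or (linear speed of bobbin_red above 0.8 m/s and contact force between the fingers and bobbin_red below 0.05 N) or (linear speed of bobbin_green above 0.8 m/s and contact force between the fingers and bobbin_green below 0.05 N) or (linear speed of punch above 0.8 m/s and contact force between the fingers and punch below 0.05 N)).
It also fails if it takes over 112 s, if anything falls off the work surface, if the arm or the gripper's body presses on something with over 40 N, if the wrist force passes 120 N, or if a joint passes its speed limit or range.

ROBOT

A 6-joint arm with a two-finger parallel gripper is mounted at the origin on the work surface. World frame = base frame: x ahead of the robot, y to its left, z up, the work surface at z = 0. Lengths are in mm, angles in rad, forces in N, time in s.
With the tool pointing down it reaches from about 275 to 750 mm from the base axis. Payload 10.2 kg.
Tool frame: the origin (TCP) lies at the very end of the fingers, on their centre line; the grasp point (between the pads) lies 19 mm behind it; z points along the fingers, y is the line along which they close (so a half turn about z gives the same grasp; the last joint's range is limited). The gripper opens to 85 mm and grips with 20 to 120 N. Pads are 22 mm wide; open, the fingers measure 114 mm over their backs; the gripper's body (76 mm by 85 mm) begins 54 mm behind the grasp point. The pads swing forward as they close: fully open they stand 13 mm farther back than shut.
Start: joints at [1.114, 0.313, 1.498, -0, 1.331, -0.223], TCP at [121.642, 510.719, 231.294] pointing down, gripper open.
Joint ranges: [-2.94, 2.94], [-0.97, 2.17], [0.19, 2.56], [-1.23, 4.37], [0.02, 3.11], [-2.88, 2.88]. Speed limits (rad/s): [2.39, 2.39, 3.01, 3.14, 3.14, 3.14].

INTERFACE

Orientations are given as a unit quaternion [w, x, y, z].
In Python, from rig import ctrl, optics gives the robot as it stands. The module is installed in compiled form; this text tells all that it offers.
- The arm moves only by the shell command python3 -m handwheel 'ROWS' [FORCE]. ROWS is JSON, a list that holds one entry, the list of rows, each a list of 5 numbers: the gripper command: -1 is fully open, 1 is shut, values between are in proportion, then the shift along the world's x, y, z in units of 50 mm (1.0 is 50 mm), then the turn about the world's z in units of 8 degrees (1.0 is 8 degrees). In form: [[[gripper, tx, ty, tz, twist], ...]]. A call has 1 to 10 rows; each row shifts and turns the commanded pose from where the row before left it; what a row does not reach is not made up. A row lasts 1/10 s, in which the tool goes at most 50 mm and 8.59 degrees, less where a joint would pass 70% of its speed; a pose out of reach is approached as far as the arm can. A call is refused whole if a number of a shift passes 1 or a number of a turn 1, either way. A call with a gripper value outside its range is refused whole. The fingers move at their own pace and stop on an object; FORCE is the grip in N (left out, the last holds). Time passes only in rows, so rows that do not move let the fingers close. It gives the time, the measured TCP pose, the force, the opening and the grip force at its end, in the units of the state.
- ctrl.sense(): the state, without advancing time (a new reading comes with each control period).
- optics.capture(name): name is "side" or "top" or "wrist"; returns a dict with "img" (480x640x3 uint8, blue, green, red), "K" (3x3 intrinsics, pixels), "R" (3x3) and "t" (3): a world point X has camera coordinates R X + t. Camera axes: x right, y down, z forward; pixel columns grow to the right and rows downward; lengths in mm; the calibration is good to about 2 mm. A picture is of the moment at which its call begins. There is no depth.
- ctrl.finish_job(): hands the job in; it is judged then, once.
The state is a dict: "time_s": time; "joints": joint angles; "dq": joint speeds; "tau": joint torques, N m; "eef_pos": TCP position; "ee_rot": TCP orientation; "force": force on the tool from outside, world axes, zero at the start; "wrist_torque": the same for the moment, N m; "grip_width": opening from 0.0 (shut) to 1.0 (fully open); "grip_force": force on a finger pad.
Only numpy, scipy, OpenCV 4.12 (cv2) and the standard library are available. Lean on these libraries where they do the work, as an engineer would, in place of code of your own. Each camera call takes 0.05 s, during which the arm holds its last target. There are 200 camera calls.

## Working session

There is one attempt and no reset: what is moved stays moved. The work goes in short steps, Python scripts to look and compute and a shell command to move; the robot and the scene stay as the last step left them, time stands still between calls to the robot, and variables do not carry over. Pictures are saved under pics/ and viewed, at most 17 in all, crops included, and the job is handed in when it is done.

```bash
mkdir -p pics
cat > h.py <<'E'
import numpy as np, cv2
from rig import ctrl, optics
def cap(n,f=None):
    c=optics.capture(n)
    if f: cv2.imwrite('pics/'+f,c['img'])
    return c
def ray(c,u,v,z):
    K,R,t=map(np.array,(c['K'],c['R'],c['t'])); o=-R.T@t
    d=R.T@np.linalg.inv(K)@np.array([u,v,1.]); return o+d*(z-o[2])/d[2]
def proj(c,X):
    p=np.array(c['K'])@(np.array(c['R'])@np.array(X,float)+np.array(c['t'])); return p[:2]/p[2]
def tri(c1,p1,c2,p2):
    P=[np.array(c['K'])@np.c_[np.array(c['R']),np.array(c['t'])] for c in (c1,c2)]
    X=cv2.triangulatePoints(P[0],P[1],np.array(p1,float).reshape(2,1),np.array(p2,float).reshape(2,1)); return (X[:3]/X[3]).ravel()
E
python3 - <<'E'
from h import *
import pickle
cs={n:cap(n,n+'0.png') for n in('top','side','wrist')}
pickle.dump(cs,open('c0.pkl','wb'))
for n,c in cs.items(): print(n,c['K'][0][0],(-np.array(c['R']).T@c['t']).round(),np.round(c['R'],2).tolist())
print(ctrl.sense())
E
```

```text
top 513.0207325974579 [452.  -6. 969.] [[-0.01, -1.0, -0.01], [-0.99, 0.01, -0.11], [0.11, 0.01, -0.99]]
side 498.21543122029163 [270. 582. 595.] [[-0.88, -0.47, 0.01], [-0.32, 0.58, -0.75], [0.34, -0.67, -0.66]]
wrist 345.9578292273273 [ 41. 531. 373.] [[0.23, 0.97, -0.0], [0.92, -0.22, 0.33], [0.32, -0.08, -0.95]]
{'time_s': 0.15, 'joints': array([ 1.11364437e+00,  3.13324504e-01,  1.49824263e+00, -3.38592622e-05,
        1.33101957e+00, -2.23379274e-01]), 'dq': array([ 0.00029953, -0.00251481, -0.0032316 , -0.00108537, -0.00092551,
       -0.00104615]), 'tau': array([ 2.13539854e-03, -4.12364030e+01, -2.59803808e+01, -1.82417880e-04,
        3.14111647e-03,  1.28749039e-05]), 'eef_pos': array([121.53777587, 510.53910803, 230.87249934]), 'ee_rot': array([-1.50374578e-04,  1.16616349e-01,  9.93176913e-01, -4.74014176e-04]), 'force': array([-0.05797698,  0.39970347, -0.12558732]), 'wrist_torque': array([ 0.0141875 , -0.02001076, -0.05115615]), 'grip_force': 0.0, 'grip_width': 1.0051173795101043}
```

View pics/top0.png

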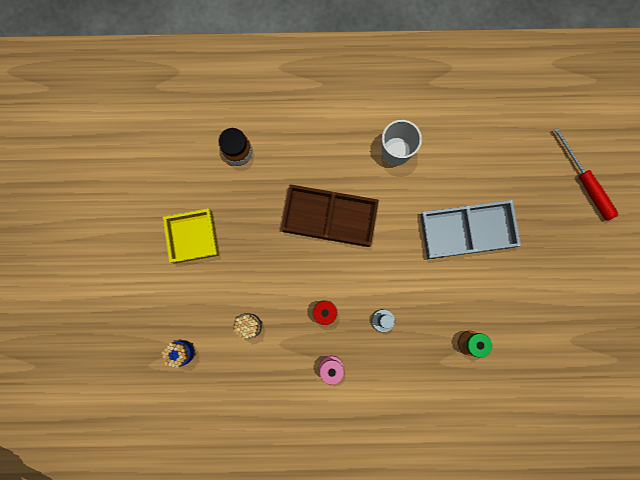

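View pics/side0.png

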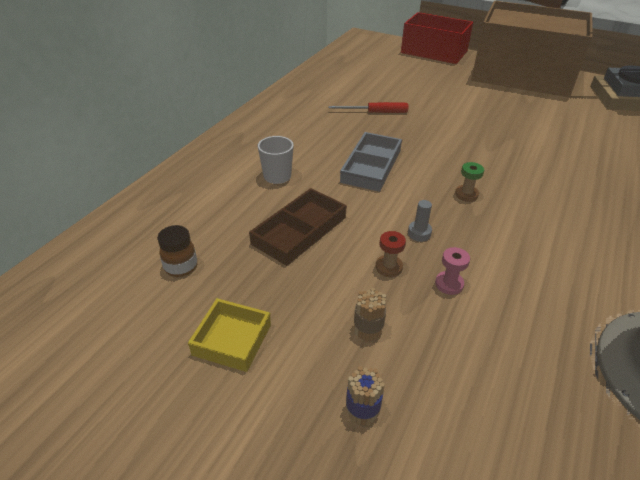

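The top view shows red (324,312), green (480,345), punch (384,321), kraft (247,325), blue (178,353), yellow bin (190,236), dark tray (330,215) and crate (470,230). The pink bobbin and the red screwdriver are decoys. The side view shows all of these too.

```bash
cat > m.py <<'E'
from h import *
import pickle
cs=pickle.load(open('c0.pkl','rb')); T,S=cs['top'],cs['side']
def blob(c,lo,hi,seed,r=45):
    h=cv2.cvtColor(c['img'],cv2.COLOR_BGR2HSV); m=cv2.inRange(h,np.array(lo),np.array(hi))
    k=np.zeros_like(m); cv2.circle(k,seed,r,255,-1); m&=k
    m=cv2.morphologyEx(m,cv2.MORPH_CLOSE,np.ones((3,3)))
    cn,_=cv2.findContours(m,cv2.RETR_EXTERNAL,cv2.CHAIN_APPROX_NONE); return max(cn,key=cv2.contourArea)
def ctr(cn): return cv2.minAreaRect(cn)
for n,lo,hi,st,ss in [('red',(0,150,60),(8,255,255),(324,312),(392,242)),('green',(50,120,50),(80,255,255),(480,345),(472,171)),
  ('bluespot',(105,150,50),(130,255,255),(174,355),(367,381))]:
    r=9 if n=='bluespot' else 20
    a,b=[ctr(blob(c,lo,hi,s,r)) for c,s in((T,st),(S,ss))]
    print(n,np.round(a[0]+a[1]),np.round(b[0]+b[1]),tri(T,a[0],S,b[0]).round(1))
for n,a,b in [('kraft',(247,325),(371,301)),('punch',(386,321),(424,206))]: print(n,tri(T,a,S,b).round(1))
for n,lo,hi,s in [('yellow',(24,150,80),(34,255,255),(190,236)),('dark',(0,60,10),(14,255,110),(330,215)),('crate',(95,15,60),(120,110,255),(470,230))]:
    cn=blob(T,lo,hi,s,62); r=ctr(cn)
    b=np.array([ray(T,u,v,15)[:2] for u,v in cv2.boxPoints(r)]); e=b-np.roll(b,1,0); L=np.linalg.norm(e,axis=1); d=e[np.argmax(L)] 
    print(n,b.mean(0).round(1),L.round(),'yaw of long y',np.round((np.degrees(np.arctan2(d[1],d[0]))-90+90)%180-90,1),[np.round(x) for x in cv2.boxPoints(r).tolist()])
v=np.hstack([cv2.resize(T['img'][180:400,140:540],(800,440))]); cv2.imwrite('pics/z1.png',v)
cv2.imwrite('pics/z2.png',cv2.resize(S['img'][130:430,180:500],(640,600)))
E
python3 m.py
```

```text
red [324. 312.  23.  23.] [392. 241.  20.  23.] [441.4  -3.7  62.1]
green [480. 345.  24.  23.] [473. 168.  18.   9.] [ 382.2 -272.3   64.5]Traceback (most recent call last):
  File "m.py", line 13, in <module>
    a,b=[ctr(blob(c,lo,hi,s,r)) for c,s in((T,st),(S,ss))]
             ~~~~^^^^^^^^^^^^^
  File "m.py", line 8, in blob
    cn,_=cv2.findContours(m,cv2.RETR_EXTERNAL,cv2.CHAIN_APPROX_NONE); return max(cn,key=cv2.contourArea)
                                                                             ~~~^^^^^^^^^^^^^^^^^^^^^^^^
ValueError: max() iterable argument is empty
```

```bash
sed -i "s/(105,150,50),(130,255,255)/(105,100,30),(135,255,255)/; s/r=9 if/r=11 if/" m.py; python3 m.py
```

```text
red [324. 312.  23.  23.] [392. 241.  20.  23.] [441.4  -3.7  62.1]
green [480. 345.  24.  23.] [473. 168.  18.   9.] [ 382.2 -272.3   64.5]
bluespot [174. 355.  10.   9.] [366. 381.  11.  12.] [371.9 257.1  71.4]
kraft [420.6 131.5  63.6]
punch [ 425.5 -111.    66.1]
yellow [587.2 246.7] [92. 94. 92. 93.] yaw of long y 8.3 [array([162., 215.]), array([211., 207.]), array([218., 255.]), array([169., 263.])]
dark [621.7 -15.3] [172.  92. 173.  92.] yaw of long y -10.8 [array([280., 231.]), array([288., 184.]), array([378., 199.]), array([370., 247.])]
crate [ 592.4 -280.2] [ 89. 175.  89. 173.] yaw of long y 7.0 [array([422., 212.]), array([513., 199.]), array([520., 246.]), array([428., 258.])]
```

```bash
python3 -c "
from h import *;import pickle
cs=pickle.load(open('c0.pkl','rb'));T,S=cs['top'],cs['side']
cv2.imwrite('pics/z1.png',cv2.resize(T['img'][180:400,140:540],(800,440)))
cv2.imwrite('pics/z2.png',cv2.resize(S['img'][130:430,180:500],(640,600)))"
```

```text
(no output)
```

View pics/z1.png

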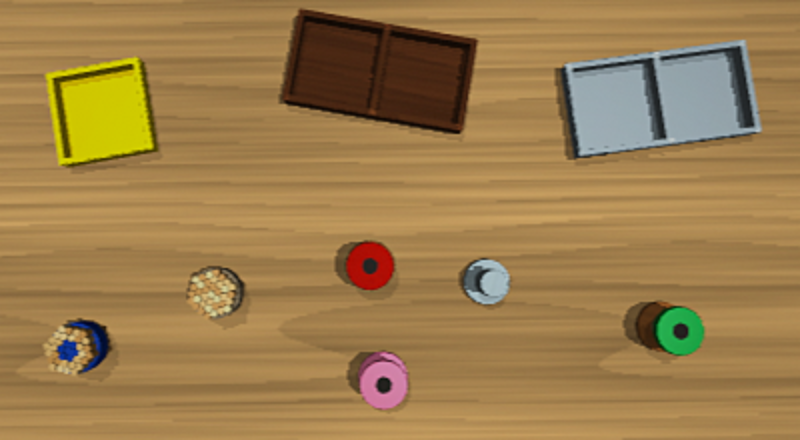

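View pics/z2.png

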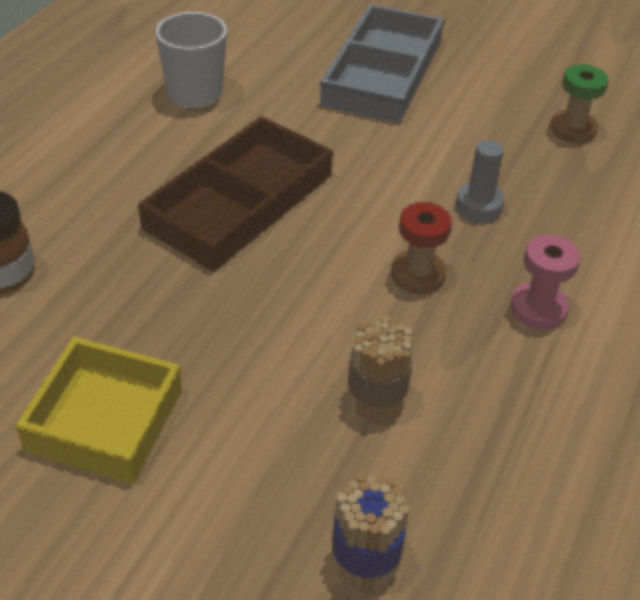

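Zoomed views confirm that everything stands upright. Next come the tray heights from rim corners in both views, and the target bays.

Run:
```python
from h import *;import pickle
cs=pickle.load(open('c0.pkl','rb'));T,S=cs['top'],cs['side']
a=lambda p:(140+p[0]/2,180+p[1]/2); b=lambda p:(180+p[0]/2,130+p[1]/2)
for n,p,q in [('dark++',(300,11),(143,205)),('dark+-',(476,40),(263,122)),('dark--',(462,132),(331,152)),('yel++',(48,73),(22,418)),('yel+-',(140,59),(80,342)),
 ('yel--',(156,148),(180,368)),('cr++',(565,65),(325,85)),('cr+-',(744,42),(375,9)),('kraft',(213,292),(382,338)),('punch',(491,282),(488,150)),('blue',(68,351),(373,502))]:
    print(n,tri(T,a(p),S,b(q)).round(1), ray(T,*a(p),30)[:2].round())
for n,c,y in [('dark',(621.7,-15.3),-10.8),('crate',(592.4,-280.2),7)]:
    y=np.radians(y)
    for s in (41,-41): print(n,s,(np.array(c)+s*np.array([-np.sin(y),np.cos(y)])).round(1))
g=ctrl.sense()['ee_rot']; from scipy.spatial.transform import Rotation as R
print(R.from_quat(np.roll(g,-1)).as_matrix().round(3))
```

```text
dark++ [675.9  57.3  29.8] [676.  57.]
dark+- [ 647.5 -107.1   23.2] [ 646. -106.]
dark-- [563.2 -90.6  28.4] [560. -91.]
yel++ [619.  289.8  36.4] [620. 292.]
yel+- [633.  207.4  25. ] [632. 206.]
yel-- [551.2 192.4  24.8] [549. 191.]
cr++ [ 621.5 -189.2   26.2] [ 622. -188.]
cr+- [ 641.1 -357.6   23.6] [ 641. -355.]
kraft [419.9 131.9  68.4] [417. 137.]
punch [ 425.6 -109.8   69.1] [ 423. -115.]
blue [371.3 256.6  70.6] [366. 268.]
dark 41 [629.4  25. ]
dark -41 [614.  -55.6]
crate 41 [ 587.4 -239.5]
crate -41 [ 597.4 -320.9]
[[-0.973  0.232 -0.   ]
 [ 0.232  0.973 -0.001]
 [ 0.    -0.001 -1.   ]]
```

```bash
python3 -m handwheel '[[[-1,0.5,-0.5,0,0],[-1,0.5,-0.5,0,0],[-1,0.5,-0.5,0,0],[-1,0.5,-0.5,0,0],[-1,0.5,-0.5,-0.2,0],[-1,0.5,-0.5,-0.2,0],[-1,0.5,-0.5,-0.2,0],[-1,0.5,-0.5,-0.2,0],[-1,0.5,-0.5,-0.2,0],[-1,0.5,-0.5,-0.2,0]]]' 60
python3 -m handwheel '[[[-1,0,0,0,0],[-1,0,0,0,0]]]'
python3 - <<'E'
from h import *
c=cap('wrist','w1.png'); print(ctrl.sense()['eef_pos'], proj(c,(371.5,256.9,70)))
E
```

```text
time_s: 1.15
eef_pos: [372.4, 259.5, 170.8]
ee_rot: [-0.0, 0.117, 0.993, -0.0]
force: [-0.0, 1.0, 0.8]
grip_width: 1.0
grip_force: 0.0
time_s: 1.35
eef_pos: [371.7, 260.4, 171.1]
ee_rot: [-0.0, 0.117, 0.993, -0.0]
force: [0.8, -0.7, 0.3]
grip_width: 1.0
grip_force: 0.0
[371.34507202 260.94969779 171.34331703] [315.73034855 238.93461897]
```

View pics/w1.png

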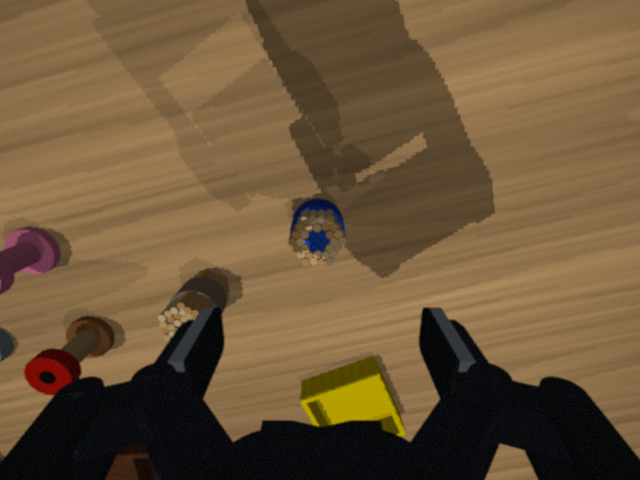

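The wrist view shows the blue spot at (317,241). I predicted (316,239), so the estimates hold. I'll descend and grip.

```bash
python3 -m handwheel '[[[-1,0,-0.08,-0.6,0],[-1,0,0,-0.6,0],[-1,0,0,-0.5,0],[-1,0,0,-0.4,0],[-1,0,0,-0.4,0],[-1,0,0,-0.2,0],[-1,0,0,0,0],[1,0,0,0,0],[1,0,0,0,0],[1,0,0,0,0]]]' 60
python3 -m handwheel '[[[1,0,0,0,0],[1,0,0,0,0],[1,0,0,0,0],[1,0,0,0,0]]]'
```

```text
time_s: 2.4
eef_pos: [372.0, 256.9, 37.0]
ee_rot: [0.001, 0.117, 0.993, 0.0]
force: [0.2, -0.6, 0.9]
grip_width: 0.514
grip_force: 0.3
time_s: 2.8
eef_pos: [372.1, 257.0, 37.3]
ee_rot: [0.001, 0.117, 0.993, 0.0]
force: [-2.3, -0.0, 7.7]
grip_width: 0.501
grip_force: 60.3
```

```bash
python3 -m handwheel '[[[1,0,0,0.4,0],[1,0,0,0.6,0],[1,0,0,0.6,0],[1,0,0,0.6,0],[1,0.28,-0.72,0.1,0],[1,0.28,-0.72,0,0],[1,0.28,-0.72,0,0],[1,0.28,-0.72,0,0],[1,0.28,-0.72,0,0],[1,0.28,-0.72,0,0]]]'
python3 -m handwheel '[[[1,0.28,-0.72,0,0],[1,0.28,-0.72,0,0],[1,0.28,-0.72,0,0],[1,0.28,-0.72,0,0],[1,0.28,-0.72,0,0],[1,0.28,-0.72,0,0],[1,0.28,-0.72,0,0],[1,0.28,-0.72,0,0],[1,0.28,-0.72,0,0],[1,0.28,-0.72,0,0]]]'
python3 -m handwheel '[[[1,0,0,0,0],[1,0,0,0,0]]]'
python3 - <<'E'
from h import *
c=cap('wrist','w2.png'); print(ctrl.sense()['eef_pos'], [proj(c,p).round() for p in ((595.5,-319,5),(586,-237.5,5))])
E
```

```text
time_s: 3.8
eef_pos: [456.0, 39.1, 151.8]
ee_rot: [0.0, 0.117, 0.993, -0.0]
force: [0.1, 1.6, -1.1]
grip_width: 0.501
grip_force: 61.0
time_s: 4.8
eef_pos: [595.9, -320.7, 151.6]
ee_rot: [0.0, 0.117, 0.993, -0.0]
force: [0.5, -0.4, -1.1]
grip_width: 0.501
grip_force: 61.0
time_s: 5.0
eef_pos: [595.4, -319.6, 150.9]
ee_rot: [-0.0, 0.117, 0.993, 0.0]
force: [0.5, -0.4, -0.2]
grip_width: 0.499
grip_force: 61.1
[ 595.46138125 -318.7687382   151.2448418 ] [array([321., 221.]), array([413., 189.])]
```

View pics/w2.png

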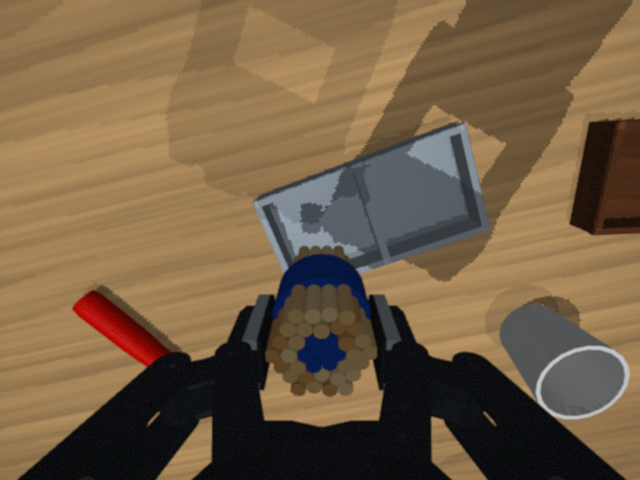

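Bay floor centres are near (324,222) and (418,190), within about 4 mm of predicted. Lowering.

```bash
python3 -m handwheel '[[[1,0,0,-0.5,0],[1,0,0,-0.5,0],[1,0,0,-0.5,0],[1,0,0,-0.3,0],[1,0,0,-0.2,0],[1,0,0,-0.1,0],[1,0,0,-0.05,0],[1,0,0,-0.03,0],[1,0,0,0,0],[1,0,0,0,0]]]'
```

```text
time_s: 6.05
eef_pos: [595.8, -319.5, 42.8]
ee_rot: [0.0, 0.117, 0.993, -0.0]
force: [-0.4, -0.2, -0.4]
grip_width: 0.492
grip_force: 61.1
```

```bash
python3 -m handwheel '[[[1,0,0,-0.01,0],[1,0,0,0,0],[0.4,0,0,0,0],[-0.4,0,0,0,0],[-0.4,0,0,0,0],[-0.4,0,0,0,0],[-0.4,0,0,0.3,0],[-0.4,0,0,0.6,0],[-0.4,0,0,0.8,0],[-0.4,0,0,0.5,0]]]'
python3 - <<'E'
from h import *
c=cap('wrist','w3.png'); cv2.imwrite('pics/t3.png',cap('top')['img'][160:380,140:560]); print(ctrl.sense()['eef_pos'])
E
```

```text
time_s: 7.05
eef_pos: [596.2, -319.7, 156.2]
ee_rot: [0.002, 0.117, 0.993, -0.001]
force: [-0.4, 0.1, 0.4]
grip_width: 0.702
grip_force: 0.0
[ 597.03647188 -320.26484952  157.51506685]
```

View pics/w3.png

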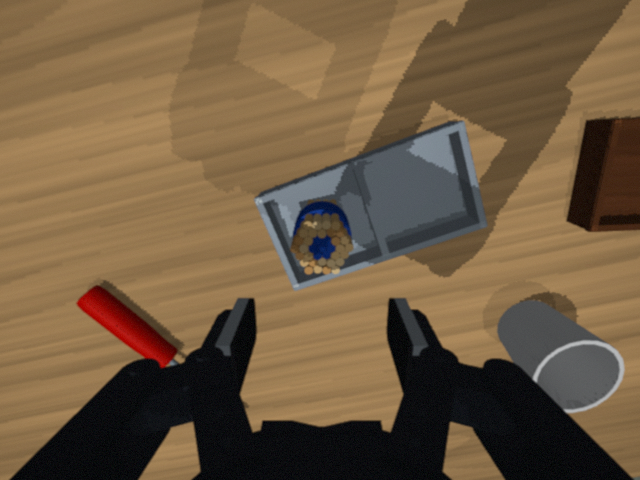

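Blue (spot at 322,248) stands upright in its bay. Green next.

```bash
python3 -m handwheel '[[[-1,-0.6,0.14,0,0],[-1,-0.6,0.14,0,0],[-1,-0.6,0.14,0,0],[-1,-0.6,0.14,0,0],[-1,-0.6,0.14,0,0],[-1,-0.6,0.14,0,0],[-1,-0.6,0.14,0,0],[-1,0,0,0,0],[-1,0,0,0,0]]]'
python3 - <<'E'
from h import *
import pickle
T=pickle.load(open('c0.pkl','rb'))['top']; print(ray(T,480.3,345,65),ray(T,324.3,312.3,65))
from m import blob
c=cap('wrist'); p=proj(c,(382,-273,65)); cn=blob(c,(50,120,30),(80,255,255),tuple(int(x) for x in p),60); r=cv2.minEnclosingCircle(cn); print(p,r,ray(c,*r[0],65),ctrl.sense()['eef_pos'])
E
```

```text
time_s: 8.05
eef_pos: [385.7, -270.5, 152.1]
ee_rot: [0.0, 0.117, 0.993, -0.0]
force: [0.8, -0.6, -0.1]
grip_width: 1.002
grip_force: 0.0
[ 381.30747361 -273.64732137   65.        ] [440.5591178   -4.05893141  65.        ]
red [324. 312.  23.  23.] [392. 241.  20.  23.] [441.4  -3.7  62.1]
green [480. 345.  24.  23.] [473. 168.  18.   9.] [ 382.2 -272.3   64.5]
bluespot [174. 355.  10.   9.] [366. 381.  11.  12.] [371.9 257.1  71.4]
kraft [420.6 131.5  63.6]
punch [ 425.5 -111.    66.1]
yellow [587.2 246.7] [92. 94. 92. 93.] yaw of long y 8.3 [array([162., 215.]), array([211., 207.]), array([218., 255.]), array([169., 263.])]
dark [621.7 -15.3] [172.  92. 173.  92.] yaw of long y -10.8 [array([280., 231.]), array([288., 184.]), array([378., 199.]), array([370., 247.])]
crate [ 592.4 -280.2] [ 89. 175.  89. 173.] yaw of long y 7.0 [array([422., 212.]), array([513., 199.]), array([520., 246.]), array([428., 258.])]
[315.56680148 240.36523983] ((316.828369140625, 239.39552307128906), 29.418962478637695) [ 381.50462864 -271.96568293   65.        ] [ 386.11180785 -270.56908305  152.04882508]
```

```bash
sed -i 's/^for n,lo,hi,st,ss/if __name__=="__main__":\n  pass\nfor n,lo,hi,st,ss/' m.py
python3 - <<'E'
s=open('m.py').read(); open('m.py','w').write(s[:s.index('if __name__')])
E
python3 -m handwheel '[[[-1,-0.08,-0.04,-0.5,0],[-1,0,0,-0.5,0],[-1,0,0,-0.5,0],[-1,0,0,-0.4,0],[-1,0,0,-0.3,0],[-1,0,0,-0.1,0],[-1,0,0,0,0],[1,0,0,0,0],[1,0,0,0,0],[1,0,0,0,0]]]' 50
python3 -m handwheel '[[[1,0,0,0,0],[1,0,0,0,0],[1,0,0,0,0],[1,0,0,0,0]]]'
```

```text
time_s: 9.1
eef_pos: [381.9, -272.5, 37.4]
ee_rot: [0.0, 0.117, 0.993, -0.0]
force: [-0.9, 0.2, 0.5]
grip_width: 0.512
grip_force: 0.0
time_s: 9.5
eef_pos: [382.0, -272.6, 37.6]
ee_rot: [0.001, 0.117, 0.993, -0.0]
force: [0.6, 1.0, 5.1]
grip_width: 0.47
grip_force: 49.7
```

```bash
python3 -m handwheel '[[[1,0,0,0.4,0],[1,0,0,0.6,0],[1,0,0,0.6,0],[1,0,0,0.66,0],[1,0.46,0.434,0,0],[1,0.46,0.434,0,0],[1,0.46,0.434,0,0],[1,0.46,0.434,0,0],[1,0.46,0.434,0,0],[1,0.46,0.434,0,0]]]'
python3 -m handwheel '[[[1,0.46,0.434,0,0],[1,0.46,0.434,0,0],[1,0.46,0.434,0,0],[1,0.46,0.434,0,0],[1,0,0,0,0],[1,0,0,0,0],[1,0,0,0,0]]]'
python3 - <<'E'
from h import *
c=cap('wrist','w4.png'); print(ctrl.sense()['eef_pos'], [proj(c,p).round() for p in ((612.5,-56,5),(628,24.5,5))])
E
```

```text
time_s: 10.5
eef_pos: [520.4, -141.0, 150.1]
ee_rot: [0.0, 0.117, 0.993, -0.0]
force: [-0.1, -0.6, -0.3]
grip_width: 0.477
grip_force: 50.6
time_s: 11.2
eef_pos: [611.2, -55.8, 149.9]
ee_rot: [-0.0, 0.117, 0.993, -0.0]
force: [0.0, -0.7, -0.8]
grip_width: 0.475
grip_force: 50.6
[611.1441076  -55.98062633 149.92467156] [array([321., 223.]), array([416., 219.])]
```

View pics/w4.png

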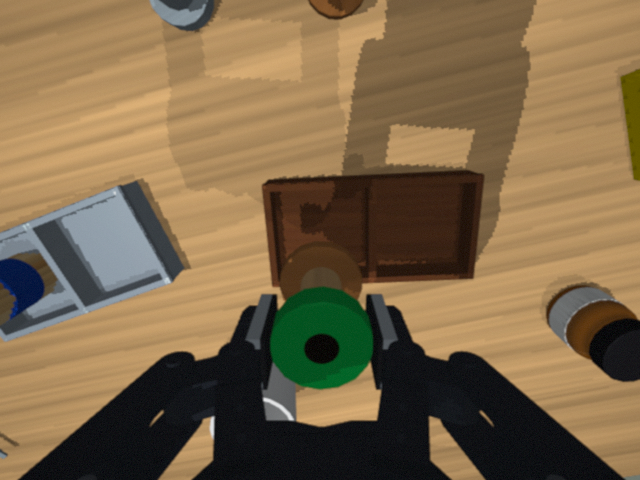

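The dark tray bays are where predicted (right-bay centre about (417,223)). Lowering.

```bash
python3 -m handwheel '[[[1,0.02,0,-0.5,0],[1,0,0,-0.5,0],[1,0,0,-0.5,0],[1,0,0,-0.3,0],[1,0,0,-0.15,0],[1,0,0,-0.1,0],[1,0,0,-0.05,0],[1,0,0,-0.03,0],[1,0,0,0,0],[1,0,0,0,0]]]'
python3 -m handwheel '[[[1,0,0,-0.01,0],[1,0,0,0,0],[0.4,0,0,0,0],[-0.4,0,0,0,0],[-0.4,0,0,0,0],[-0.4,0,0,0,0],[-0.4,0,0,0.3,0],[-0.4,0,0,0.6,0],[-0.4,0,0,0.8,0],[-0.4,0,0,0.4,0]]]'
python3 - <<'E'
from h import *
c=cap('wrist','w5.png'); print(ctrl.sense()['eef_pos'])
E
```

```text
time_s: 12.25
eef_pos: [612.9, -55.3, 43.8]
ee_rot: [0.0, 0.117, 0.993, -0.0]
force: [-1.0, -0.5, -0.5]
grip_width: 0.474
grip_force: 50.6
time_s: 13.25
eef_pos: [613.7, -55.5, 152.5]
ee_rot: [0.003, 0.117, 0.993, -0.0]
force: [-0.3, 0.3, 0.3]
grip_width: 0.698
grip_force: 0.0
[614.56836267 -55.73606286 154.89096978]
```

View pics/w5.png

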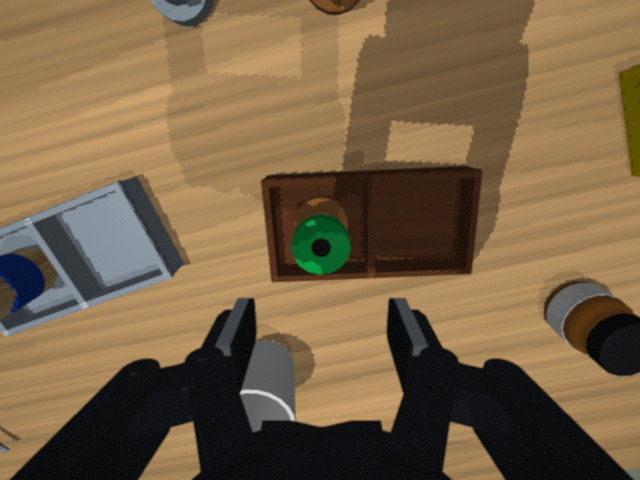

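Green stands upright, top at (321,245). Red next.

```bash
python3 -m handwheel '[[[-1,-0.575,0.172,0,0],[-1,-0.575,0.172,0,0],[-1,-0.575,0.172,0,0],[-1,-0.575,0.172,0,0],[-1,-0.575,0.172,0,0],[-1,-0.575,0.172,0,0],[-1,0,0,0,0],[-1,0,0,0,0],[-1,0,0,0,0]]]'
python3 - <<'E'
from h import *
from m import blob
c=cap('wrist'); p=proj(c,(441,-4,65)); cn=blob(c,(0,150,30),(8,255,255),tuple(int(x) for x in p),60); r=cv2.minEnclosingCircle(cn); print(p,r,ray(c,*r[0],65),ctrl.sense()['eef_pos'])
E
```

```text
time_s: 14.2
eef_pos: [441.0, -4.0, 148.3]
ee_rot: [0.001, 0.117, 0.993, -0.0]
force: [-0.7, 1.4, -0.9]
grip_width: 1.002
grip_force: 0.0
[320.29294614 246.12653364] ((320.0243225097656, 245.19189453125), 29.90489959716797) [440.28310531  -4.02028845  65.        ] [440.96355255  -4.0116998  148.01102727]
```

```bash
python3 -m handwheel '[[[-1,0,0,-0.5,0],[-1,0,0,-0.5,0],[-1,0,0,-0.5,0],[-1,0,0,-0.4,0],[-1,0,0,-0.22,0],[-1,0,0,-0.1,0],[-1,0,0,0,0],[1,0,0,0,0],[1,0,0,0,0],[1,0,0,0,0]]]' 50
python3 -m handwheel '[[[1,0,0,0,0],[1,0,0,0,0],[1,0,0,0,0],[1,0,0,0,0]]]'
```

```text
time_s: 15.25
eef_pos: [440.5, -3.8, 37.3]
ee_rot: [0.001, 0.117, 0.993, -0.0]
force: [-0.6, 0.1, 0.4]
grip_width: 0.513
grip_force: 0.0
time_s: 15.65
eef_pos: [440.6, -3.9, 37.5]
ee_rot: [0.001, 0.117, 0.993, -0.0]
force: [-1.6, -0.6, 5.3]
grip_width: 0.474
grip_force: 49.7
```

```bash
python3 -m handwheel '[[[1,0,0,0.4,0],[1,0,0,0.6,0],[1,0,0,0.6,0],[1,0,0,0.66,0],[1,0.625,0.095,0,0],[1,0.625,0.095,0,0],[1,0.625,0.095,0,0],[1,0.625,0.095,0,0],[1,0.625,0.095,0,0],[1,0.625,0.095,0,0]]]'
python3 -m handwheel '[[[1,0,0,0,0],[1,0,0,0,0],[1,0,0,0,0]]]'
```

```text
time_s: 16.65
eef_pos: [628.7, 25.1, 149.9]
ee_rot: [-0.0, 0.117, 0.993, -0.0]
force: [0.9, -0.7, -0.1]
grip_width: 0.479
grip_force: 50.6
time_s: 16.95
eef_pos: [626.9, 24.8, 149.9]
ee_rot: [-0.0, 0.117, 0.993, -0.0]
force: [1.1, 0.6, 0.2]
grip_width: 0.474
grip_force: 50.6
```

```bash
python3 -m handwheel '[[[1,0.02,0,-0.5,0],[1,0,0,-0.5,0],[1,0,0,-0.5,0],[1,0,0,-0.3,0],[1,0,0,-0.15,0],[1,0,0,-0.1,0],[1,0,0,-0.05,0],[1,0,0,-0.03,0],[1,0,0,0,0],[1,0,0,0,0]]]'
python3 -m handwheel '[[[1,0,0,-0.01,0],[1,0,0,0,0],[0.4,0,0,0,0],[-0.4,0,0,0,0],[-0.4,0,0,0,0],[-0.4,0,0,0,0],[-0.4,0,0,0.3,0],[-0.4,0,0,0.6,0],[-0.4,0,0,0.8,0],[-0.4,0,0,0.4,0]]]'
python3 - <<'E'
from h import *
c=cap('wrist','w6.png'); print(ctrl.sense()['eef_pos'])
E
```

```text
time_s: 17.95
eef_pos: [628.9, 24.8, 43.8]
ee_rot: [0.0, 0.117, 0.993, -0.0]
force: [0.3, 0.0, -0.9]
grip_width: 0.475
grip_force: 50.6
time_s: 18.95
eef_pos: [629.7, 24.7, 152.6]
ee_rot: [0.003, 0.117, 0.993, -0.0]
force: [-0.9, 0.2, -0.3]
grip_width: 0.701
grip_force: 0.0
[630.60981248  24.64096018 155.02160585]
```

View pics/w6.png

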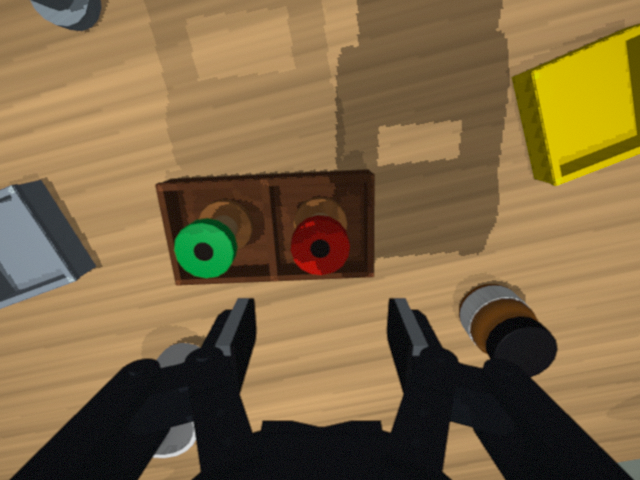

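Both bobbins are upright, green (204,250) and red (320,245). Kraft next.

```bash
python3 -m handwheel '[[[-1,-0.6,0.306,0,0],[-1,-0.6,0.306,0,0],[-1,-0.6,0.306,0,0],[-1,-0.6,0.306,0,0],[-1,-0.6,0.306,0,0],[-1,-0.6,0.306,0,0],[-1,-0.6,0.306,0,0],[-1,0,0,0,0],[-1,0,0,0,0],[-1,0,0,0,0]]]'
python3 - <<'E'
from h import *
c=cap('wrist'); p=proj(c,(420,132,70)); print(p,ctrl.sense()['eef_pos'])
im=c['img']; cv2.drawMarker(im,tuple(int(round(x)) for x in p),(255,0,255),0,8)
u,v=map(int,p); cv2.imwrite('pics/w7.png',cv2.resize(im[v-60:v+60,u-80:u+80],(640,480)))
E
```

```text
time_s: 20.0
eef_pos: [419.5, 131.6, 148.2]
ee_rot: [0.001, 0.117, 0.993, 0.0]
force: [0.8, 0.2, -0.4]
grip_width: 0.998
grip_force: 0.0
[320.94627104 249.29574664] [419.46416489 131.52956421 148.03503212]
```

View pics/w7.png

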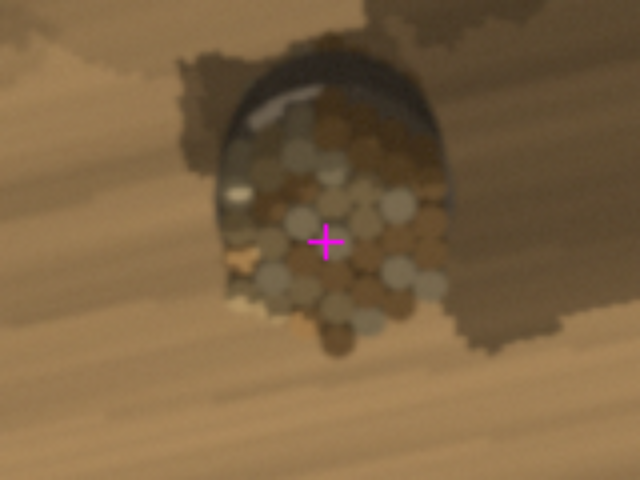

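The kraft top is centred at the marker. Grip and carry.

```bash
python3 -m handwheel '[[[-1,0,0,-0.5,0],[-1,0,0,-0.5,0],[-1,0,0,-0.5,0],[-1,0,0,-0.4,0],[-1,0,0,-0.22,0],[-1,0,0,-0.1,0],[-1,0,0,0,0],[1,0,0,0,0],[1,0,0,0,0],[1,0,0,0,0]]]' 60
python3 -m handwheel '[[[1,0,0,0,0],[1,0,0,0,0],[1,0,0,0,0],[1,0,0,0,0]]]'
```

```text
time_s: 21.05
eef_pos: [419.0, 132.0, 37.3]
ee_rot: [0.001, 0.117, 0.993, 0.0]
force: [-0.2, -0.0, 0.6]
grip_width: 0.516
grip_force: 1.8
time_s: 21.45
eef_pos: [419.1, 132.0, 37.6]
ee_rot: [0.001, 0.117, 0.993, 0.0]
force: [-2.1, -0.4, 5.9]
grip_width: 0.498
grip_force: 60.2
```

```bash
python3 -m handwheel '[[[1,0,0,0.4,0],[1,0,0,0.6,0],[1,0,0,0.6,0],[1,0,0,0.66,0],[1,0.332,-0.74,0,0],[1,0.332,-0.74,0,0],[1,0.332,-0.74,0,0],[1,0.332,-0.74,0,0],[1,0.332,-0.74,0,0],[1,0.332,-0.74,0,0]]]'
python3 -m handwheel '[[[1,0.332,-0.74,0,0],[1,0.332,-0.74,0,0],[1,0.332,-0.74,0,0],[1,0.332,-0.74,0,0],[1,0,0,0,0],[1,0,0,0,0],[1,0,0,0,0]]]'
```

```text
time_s: 22.45
eef_pos: [518.7, -91.7, 150.1]
ee_rot: [0.0, 0.117, 0.993, -0.0]
force: [0.9, 0.7, -0.4]
grip_width: 0.502
grip_force: 61.0
time_s: 23.15
eef_pos: [584.4, -237.1, 149.9]
ee_rot: [-0.0, 0.116, 0.993, 0.0]
force: [0.6, 0.0, -0.2]
grip_width: 0.494
grip_force: 61.0
```

```bash
python3 -m handwheel '[[[1,0.02,0,-0.5,0],[1,0,0,-0.5,0],[1,0,0,-0.5,0],[1,0,0,-0.3,0],[1,0,0,-0.15,0],[1,0,0,-0.1,0],[1,0,0,-0.05,0],[1,0,0,-0.03,0],[1,0,0,0,0],[1,0,0,0,0]]]'
python3 -m handwheel '[[[1,0,0,-0.01,0],[1,0,0,0,0],[0.4,0,0,0,0],[-0.4,0,0,0,0],[-0.4,0,0,0,0],[-0.4,0,0,0,0],[-0.4,0,0,0.3,0],[-0.4,0,0,0.6,0],[-0.4,0,0,0.8,0],[-0.4,0,0,0.4,0]]]'
python3 - <<'E'
from h import *
c=cap('wrist','w8.png'); print(ctrl.sense()['eef_pos'])
E
```

```text
time_s: 24.15
eef_pos: [585.8, -238.2, 43.8]
ee_rot: [0.0, 0.117, 0.993, -0.0]
force: [-0.5, -0.5, -0.5]
grip_width: 0.497
grip_force: 61.0
time_s: 25.15
eef_pos: [586.6, -238.6, 152.6]
ee_rot: [0.003, 0.117, 0.993, -0.001]
force: [0.2, -0.4, -0.2]
grip_width: 0.704
grip_force: 0.0
[ 587.35434488 -239.07397278  155.06546011]
```

View pics/w8.png

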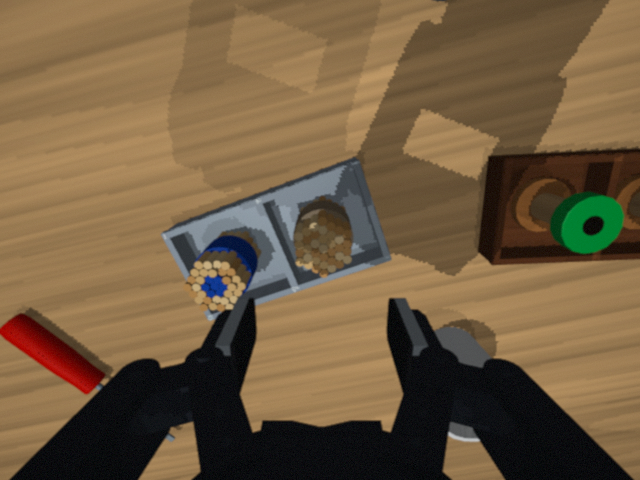

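Both bundles are upright in the crate, blue (215,285) and kraft (323,245). Punch next.

```bash
python3 -m handwheel '[[[-1,-0.537,0.427,0,0],[-1,-0.537,0.427,0,0],[-1,-0.537,0.427,0,0],[-1,-0.537,0.427,0,0],[-1,-0.537,0.427,0,0],[-1,-0.537,0.427,0,0],[-1,0,0,0,0],[-1,0,0,0,0],[-1,0,0,0,0]]]'
python3 - <<'E'
from h import *
c=cap('wrist'); p=proj(c,(425.5,-110,70)); print(p,ctrl.sense()['eef_pos'])
im=c['img']; cv2.drawMarker(im,tuple(int(round(x)) for x in p),(255,0,255),0,8)
u,v=map(int,p); cv2.imwrite('pics/w9.png',cv2.resize(im[v-60:v+60,u-80:u+80],(640,480)))
E
```

```text
time_s: 26.1
eef_pos: [425.3, -110.6, 148.3]
ee_rot: [0.001, 0.117, 0.993, -0.0]
force: [1.3, 1.2, -0.7]
grip_width: 0.999
grip_force: 0.0
[321.22127643 248.7577896 ] [ 425.24829312 -110.60681262  148.05803788]
```

View pics/w9.png

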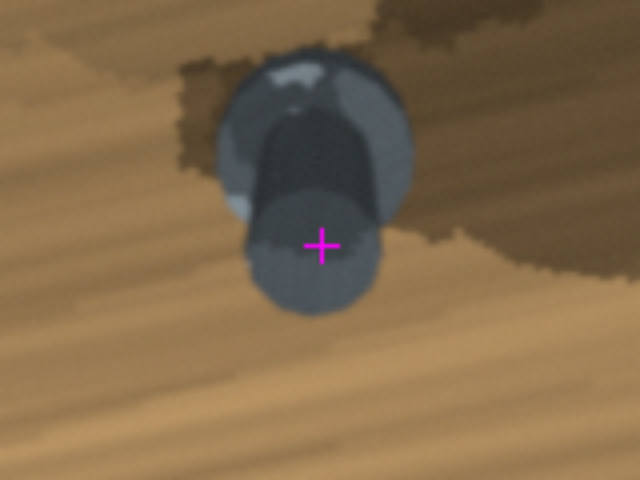

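```bash
python3 -m handwheel '[[[-1,0,0,-0.5,0],[-1,0,0,-0.5,0],[-1,0,0,-0.5,0],[-1,0,0,-0.4,0],[-1,0,0,-0.22,0],[-1,0,0,-0.1,0],[-1,0,0,0,0],[1,0,0,0,0],[1,0,0,0,0],[1,0,0,0,0]]]' 90
python3 -m handwheel '[[[1,0,0,0,0],[1,0,0,0,0],[1,0,0,0,0],[1,0,0,0,0],[1,0,0,0,0]]]'
```

```text
time_s: 27.15
eef_pos: [424.8, -110.1, 37.3]
ee_rot: [0.001, 0.117, 0.993, -0.0]
force: [0.1, 0.2, -0.9]
grip_width: 0.514
grip_force: 0.0
time_s: 27.65
eef_pos: [424.8, -110.1, 37.1]
ee_rot: [0.0, 0.117, 0.993, -0.0]
force: [-0.9, 0.0, 5.9]
grip_width: 0.257
grip_force: 87.8
```

```bash
python3 -m handwheel '[[[1,0,0,0.3,0],[1,0,0,0.5,0],[1,0,0,0.6,0],[1,0,0,0.5,0],[1,0,0,0.36,0],[1,0.15,0.35,0,0],[1,0.321,0.707,0,0],[1,0.321,0.707,0,0],[1,0.321,0.707,0,0],[1,0.321,0.707,0,0]]]'
python3 -m handwheel '[[[1,0.321,0.707,0,0],[1,0.321,0.707,0,0],[1,0.321,0.707,0,0],[1,0.321,0.707,0,0],[1,0.321,0.707,0,0],[1,0.171,0.357,0,0],[1,0,0,0,0],[1,0,0,0,0],[1,0,0,0,0]]]'
python3 - <<'E'
from h import *
c=cap('wrist','w10.png'); print(ctrl.sense()['eef_pos'], proj(c,(586,243,5)))
E
```

```text
time_s: 28.65
eef_pos: [496.1, 50.6, 149.1]
ee_rot: [-0.001, 0.117, 0.993, 0.0]
force: [0.8, 0.0, -3.2]
grip_width: 0.256
grip_force: 88.8
time_s: 29.55
eef_pos: [584.6, 242.7, 149.3]
ee_rot: [-0.001, 0.117, 0.993, -0.0]
force: [-0.1, 0.1, -3.1]
grip_width: 0.256
grip_force: 89.0
[584.75790238 242.64692602 149.5876537 ] [321.26229371 223.37619994]
```

View pics/w10.png

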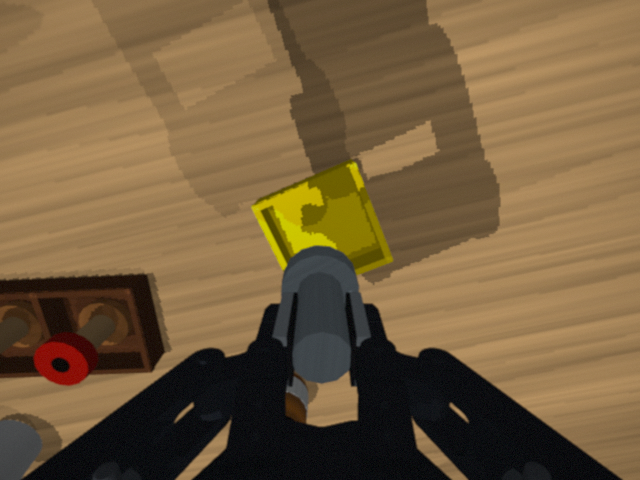

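The bin rim centre is about (323,234), which agrees with the target. Lowering.

```bash
python3 -m handwheel '[[[1,0.02,0,-0.5,0],[1,0,0,-0.5,0],[1,0,0,-0.5,0],[1,0,0,-0.3,0],[1,0,0,-0.15,0],[1,0,0,-0.1,0],[1,0,0,-0.05,0],[1,0,0,-0.03,0],[1,0,0,0,0],[1,0,0,0,0]]]'
python3 -m handwheel '[[[1,0,0,-0.02,0],[1,0,0,0,0],[0.4,0,0,0,0],[-0.3,0,0,0,0],[-0.4,0,0,0,0],[-0.4,0,0,0,0],[-0.4,0,0,0.3,0],[-0.4,0,0,0.6,0],[-0.4,0,0,0.8,0],[-0.4,0,0,0.4,0]]]'
python3 -m handwheel '[[[-0.4,-0.6,0,0.2,0],[-0.4,-0.6,0,0.2,0],[-0.4,-0.6,0,0,0],[-0.4,-0.6,0.3,0,0],[-0.4,-0.6,0.6,0,0],[-0.4,-0.6,0.6,0,0],[-0.4,0,0.6,0,0],[-0.4,0,0,0,0],[-0.4,0,0,0,0]]]'
python3 - <<'E'
from h import *
c=cap('top'); s=cap('side'); cv2.imwrite('pics/f.png',np.vstack([cv2.resize(c['img'][110:290,130:550],(700,300)),cv2.resize(s['img'][110:390,140:510],(397,300)) if 0 else cv2.copyMakeBorder(cv2.resize(s['img'][110:390,140:510],(397,300)),0,0,0,303,cv2.BORDER_CONSTANT)]))
E
```

```text
time_s: 30.6
eef_pos: [586.3, 243.6, 43.8]
ee_rot: [0.0, 0.117, 0.993, 0.0]
force: [1.0, -0.5, -3.1]
grip_width: 0.259
grip_force: 89.1
time_s: 31.6
eef_pos: [587.1, 243.8, 152.2]
ee_rot: [0.003, 0.117, 0.993, 0.001]
force: [0.7, 0.5, 0.2]
grip_width: 0.699
grip_force: 0.0
time_s: 32.5
eef_pos: [406.0, 348.7, 168.1]
ee_rot: [0.0, 0.116, 0.993, 0.0]
force: [-0.1, 0.6, 0.5]
grip_width: 0.697
grip_force: 0.0
```

View pics/f.png

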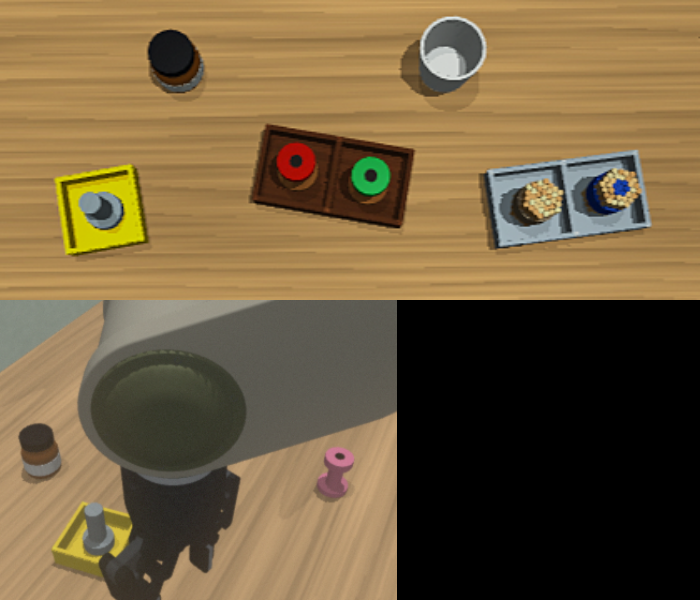

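The top view shows all five standing in their bays: punch (100,210), red (296,162), green (370,177), kraft (541,200), blue (616,188). The cup and jar have not moved. Handing in.

```bash
python3 -c "
from rig import ctrl
print(ctrl.finish_job())"
```

```text
the job is handed in; nothing more can be done
None
```

I handed the job in at about 33 s of robot time: both bundles, both bobbins and the punch stand upright, one to a bay, in their trays, and the cup and glue jar look unmoved in the last picture, but no verdict came back.

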